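# Close up the sprocket dip tank

### The arm

A 7-joint arm with a two-finger parallel gripper is mounted at the origin on the work surface. World frame = base frame: x ahead of the robot, y to its left, z up, the work surface at z = 0. Lengths are in m, angles in degrees, forces in N, time in s.
With the tool pointing down it reaches from about 0.35 to 0.9 m from the base axis. Payload 7.2 kg.
Tool frame: the origin (TCP) lies on the centre line of the jaws, within the pads' length; the fingertips stand tips_ahead ahead of it and the grasp point (between the pads) lies 11 mm behind it (tips_ahead is the distance from the TCP to the fingertips, in m); z points along the fingers, y is the direction in which the jaws open and shut (so a half turn about z gives the same grasp; the last joint's range is limited). The gripper opens to 85 mm and grips with 20 to 120 N. Pads are 22 mm wide; open, the fingers measure 114 mm over their backs; the gripper's body (76 mm by 85 mm) begins 54 mm behind the grasp point. The pads swing forward as they close: fully open they stand 13 mm farther back than shut.
Start: joints at [60.378, 23.554, -0.728, 91.456, 0.321, 64.991, -4.71], TCP at [0.271, -0.563, 0.239] pointing down, gripper open.
Joint ranges: [-169.25, 169.25], [-16.82, 113.86], [-84.01, 82.57], [7.8, 145.47], [-59.2, 239.2], [7.22, 106.19], [-163.78, 163.78]. Speed limits (degrees/s): [136.94, 136.94, 172.46, 172.46, 180, 180, 180].

### API

Orientations are given as [roll, pitch, yaw] about the fixed x, y, z axes, in that order (R = Rz(yaw) Ry(pitch) Rx(roll)).
In Python, from cell import get_obs, snapshot, camera_params, hand_in, tips_ahead gives the robot as it stands. The module is installed in compiled form; this text tells all that it offers.
- The arm moves only by the shell command python3 -m jog 'ROWS' [FORCE]. ROWS is JSON, a list of rows, each an object of numbers: "jaw": the finger opening in m, from 0 to 0.0854; "tx", "ty", "tz": the shift along the tool's x, y, z in m; "yaw": the turn about the tool's z in rad. In form: [{"jaw": .., "tx": .., "ty": .., "tz": .., "yaw": ..}, ...]. A call has 1 to 8 rows; each row is the pose to reach, as a shift and turn from the pose commanded when the call began, along the tool's axes at that moment; what a row does not reach only later rows make up. A row lasts 1/10 s, in which the tool goes at most 50 mm and 8.59 degrees, less where a joint would pass 70% of its speed; a pose out of reach is approached as far as the arm can. A call with a gripper value outside its range is refused whole. The fingers move at their own pace and stop on an object; FORCE is the grip in N (left out, the last holds). Time passes only in rows, so rows that repeat a pose let the fingers close. It gives the time, the measured TCP pose, the force and the opening at its end, in the units of the state.
- get_obs(): the state, without advancing time (a new reading comes with each control period).
- snapshot(name): name is "scene" or "side" or "wrist"; returns the picture (384x512x3 uint8, blue, green, red); there is no depth.
- camera_params(name): a dict with "intrinsics" (3x3 intrinsics, pixels), "world_to_cam" (4x4, takes a point from world to camera coordinates). Camera axes: x right, y down, z forward; pixel columns grow to the right and rows downward; lengths in m; the calibration is good to about 2 mm. The wrist camera is an equidistant fisheye: a pixel r from the principal point sees the ray r / f radians off the axis. A picture is of the moment at which its call begins: read the wrist's pose just before it. camera_params takes no time and is no camera call; for the wrist camera it gives the pose at the moment of the call.
- hand_in(): hands the job in, once; it reports no verdict.
The state is a dict: "t": time; "joints": joint angles; "qvel": joint speeds; "effort": joint torques, N m; "tcp_pos": TCP position; "tool_rot": TCP orientation; "force": force on the tool from outside, world axes, zero at the start; "torque": the same for the moment, N m; "grip_width": finger opening in m.
Only numpy, scipy, OpenCV 4.12 (cv2) and the standard library are available. Lean on these libraries where they do the work, as an engineer would, in place of code of your own. Each camera call takes 0.05 s, during which the arm holds its last target.

### The job

Close up the red dip tank at the bicycle workshop: first, while the lid is still wide open, push the upright wire handle of the basket inside over to either side until it lies folded down and clear below the tank's rim; then push the open lid over and down until it is fully shut, without letting it slam. Only push: do not lift the basket or the sprockets in it, and leave the tin, the spray can and the pedal beside the tank where they stand.

Things in the scene. Friction and masses are not known exactly. Their poses are not given: they have to be found in the camera images.
- tank: The fixed, open-topped rectangular dip tank of red sheet steel, 300 mm along its x, 220 mm along its y, 120 mm high to the rim, walls and floor 4 mm thick. Origin: centre of its underside on the bench; z up. The lid hinge runs along x on the rim at y = +110 mm. A steel carrying handle sticks out 28 mm from each x end at 85 mm height.
- lid (a joint): Hinge angle of the tank's lid (rad): 0 = shut flat on the rim, about 1.57 = upright, at most 1.95 (leaning back). It starts wide open, at 1.6 to 1.9. Stiff friction hinges hold it at any angle; a push of about 5 to 6 N square to the lid, 170 mm from the hinge, moves it, less as it nears shut.
- lid_hinge (a point): Middle of the lid's hinge line, which runs along the tank's x axis, 120 mm above the bench, 110 mm to the tank's +y side.
- lid_edge (a point): Middle of the lid's free edge on its outer face (the top face when shut), 226 mm from the hinge; a steel lip 90 mm wide projects another 15 mm. The lid is a flat red plate 308 mm along the hinge and 6 mm thick; shut, it reaches from the hinge to the tank's -y rim with its top 126 to 128 mm above the bench. Open, its outer face looks to the tank's +y side.
- basket: Loose steel wire basket standing in the tank, 220 mm along its x, 130 mm along its y, rim 80 mm above its feet, floor top 24 mm above its feet, 0.65 to 0.95 kg with its contents. Origin: centre of its underside at the level of the feet, 4 mm above the bench; x nearly along the tank's x. It fits in the tank with some 30 mm to spare at each side.
- bail (a joint): Angle of the basket's wire carrying handle (rad): 0 = standing straight up, positive = leaning to the basket's -y side (away from the lid hinge), negative = to its +y side; stops at +1.5 and -1.5, where it lies folded down. Starts between -0.3 and 0.3. Friction holds it at any angle; about 1 N at the crossbar moves it.
- bail_bar (a point): Middle of the handle's crossbar, which runs along the basket's x: a black plastic sleeve 100 mm long, 12 mm thick, on a 6 mm wire 232 mm wide overall. It is 80 mm from the pivot axis, so about 156 mm above the bench when upright and 82 mm when folded down.
- bail_pivot (a point): Middle of the handle's pivot axis, along the basket's x, 72 mm above the basket's origin.
- cog_large: Stack of three dark steel sprockets, 80 mm across, 15 mm high, lying in the basket. Origin: centre of its underside.
- cog_small: Smaller stack of sprockets, 64 mm across, 15 mm high, lying in the basket. Origin: centre of its underside.
- tin: Bystander: open steel tin 76 mm across and 110 mm high with two brushes in it (180 mm high over all), standing on the bench on the hinge side of the tank. Origin: centre of its underside.
- can: Bystander: spray can, 56 mm across, 180 mm high, standing on the bench on the -y side of the tank. Origin: centre of its underside.
- pedal: Bystander: aluminium bicycle pedal, 95 by 80 by 28 mm, lying on the bench on the -y side of the tank. Origin: about the centre of its underside.
Things that resemble listed ones, but are neither listed nor needed, are in the scene too. Leave any blue look-alike of the cog_small alone.

How it is judged (in metres and radians):
On the way:
1. the basket's handle lies folded down, to either side, while the lid is still wide open ((value of joint bail above 1.3 rad or value of joint bail below -1.3 rad) and value of joint lid above 1.1 rad), for 0.2 s.
At the end, for the whole second after the job is handed in: The lid is shut to within 0.04 rad, the basket's handle is folded down (more than 1.3 rad from upright, either way), and the basket stands on the tank floor, upright and at rest, with both sprocket stacks in it (value of joint lid below 0.04 rad and (value of joint bail above 1.3 rad or value of joint bail below -1.3 rad) and height (world z) of basket below 0.012 m and angle between basket's own z axis and vertical below 0.1 rad and distance between each of cog_large, cog_small and basket below 0.11 m and linear speed of basket below 0.02 m/s); the robot touches nothing.
It fails at once if the basket is lifted (more than 15 mm) (height (world z) of basket above 0.019 m).
It fails at once if a sprocket stack is lifted (more than 30 mm) (height (world z) of any of cog_large, cog_small above 0.058 m).
It fails at once if the lid slams (faster than 2.5 rad/s) (velocity of joint lid below -2.5 rad/s).
It fails at once if the tin, the spray can or the pedal is moved (more than 30 mm) or knocked over (distance of any of tin, can, pedal from where it was at the start of the episode above 0.03 m or angle between any of tin, can's own z axis and vertical above 0.5 rad).
It also fails if it takes over 64 s, if anything falls off the work surface, if the arm or the gripper's body presses on something with over 40 N, if the wrist force passes 120 N, or if a joint passes its speed limit or range.

## Working session

There is one attempt and no reset: what is moved stays moved. The work goes in short steps, Python scripts to look and compute and a shell command to move; the robot and the scene stay as the last step left them, time stands still between calls to the robot, and variables do not carry over. Pictures are saved under pics/ and viewed, and the job is handed in when it is done.

```bash
mkdir -p pics; python3 - <<'E'
from cell import *
import cv2
print(get_obs()); print(tips_ahead)
for n in("scene","side","wrist"):
    p=camera_params(n); print(n,p["intrinsics"],p["world_to_cam"])
    cv2.imwrite(f"pics/{n}0.png",snapshot(n))
E
```

```text
{'t': 0.0, 'joints': array([60.37738291, 23.6001707 , -0.72821708, 91.50714045,  0.32188578,
       64.99246756, -4.71057169]), 'qvel': array([-0.00687295, -0.08604995,  0.03638037, -0.01628571,  0.00338935,
        0.05066019,  0.05495499]), 'effort': array([ 1.77151619e-04, -6.00614405e+01,  6.81476444e-01, -2.99402422e+01,
        1.37047574e-02,  1.04994111e-02, -2.03321042e-05]), 'tcp_pos': array([ 0.27091155, -0.56265188,  0.23842935]), 'tool_rot': array([-1.79902592e+02,  7.96679303e-03,  2.57159398e+01]), 'force': array([ 0.29538394, -0.15199887, -0.31265275]), 'torque': array([-0.03442056,  0.00206746, -0.03230091]), 'grip_width': 0.08562262831227}
0.008
scene [[488.28763426   0.         255.77205298]
 [  0.         488.28763426 190.5799934 ]
 [  0.           0.           1.        ]] [[ 0.46282809  0.88631322  0.01546064 -0.33115773]
 [ 0.57538115 -0.28710189 -0.76583878 -0.2359027 ]
 [-0.67433426  0.36334746 -0.64284674  1.74574235]
 [ 0.          0.          0.          1.        ]]
side [[357.82069822   0.         265.61979496]
 [  0.         357.82069822 184.38994807]
 [  0.           0.           1.        ]] [[-0.58370551 -0.81195678 -0.00375078  0.36307809]
 [-0.62374424  0.45134975 -0.63814303  0.43261849]
 [ 0.51983748 -0.37014808 -0.7699087   0.73927643]
 [ 0.          0.          0.          1.        ]]
wrist [[297.31863964   0.         251.97008827]
 [  0.         297.31863964 189.77201196]
 [  0.           0.           1.        ]] [[ 4.34217352e-01 -9.00807984e-01 -5.16868664e-04 -6.24453276e-01]
 [-8.55408838e-01 -4.12513280e-01  3.13222785e-01 -4.24554693e-02]
 [-2.82366801e-01 -1.35564634e-01 -9.49679535e-01  3.79538023e-01]
 [ 0.00000000e+00  0.00000000e+00  0.00000000e+00  1.00000000e+00]]
```

View pics/scene0.png

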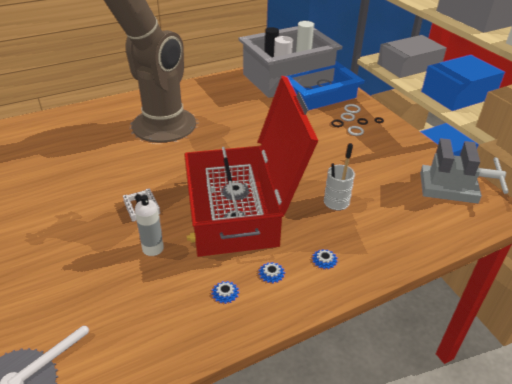

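View pics/side0.png

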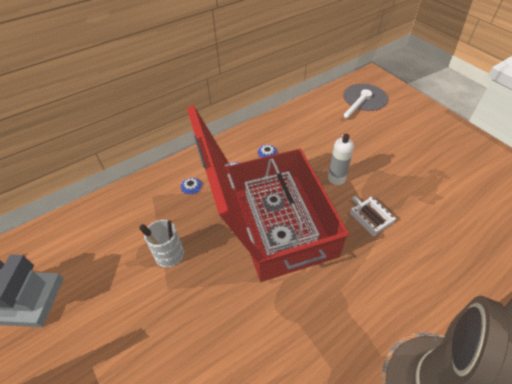

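View pics/wrist0.png

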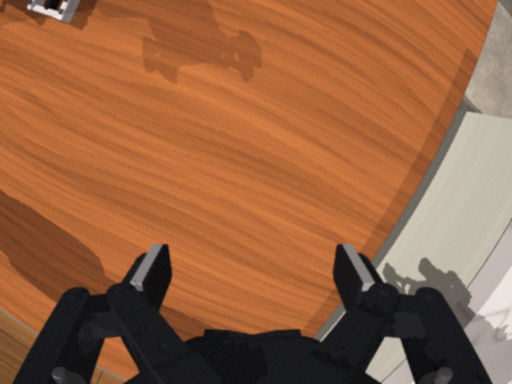

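The scene view shows the tank around (235,200), with its lid open to the right. The tin is at (340,185), the can at (148,225) and the pedal at (140,203). I'll enlarge crops to measure from.

```bash
python3 - <<'E'
import cv2
a=cv2.imread("pics/scene0.png")[75:265,115:365]; cv2.imwrite("pics/scene0c.png",cv2.resize(a,None,fx=3.15,fy=3.15,interpolation=cv2.INTER_CUBIC))
a=cv2.imread("pics/side0.png")[100:290,140:400]; cv2.imwrite("pics/side0c.png",cv2.resize(a,None,fx=3,fy=3,interpolation=cv2.INTER_CUBIC))
E
```

```text
(no output)
```

View pics/scene0c.png

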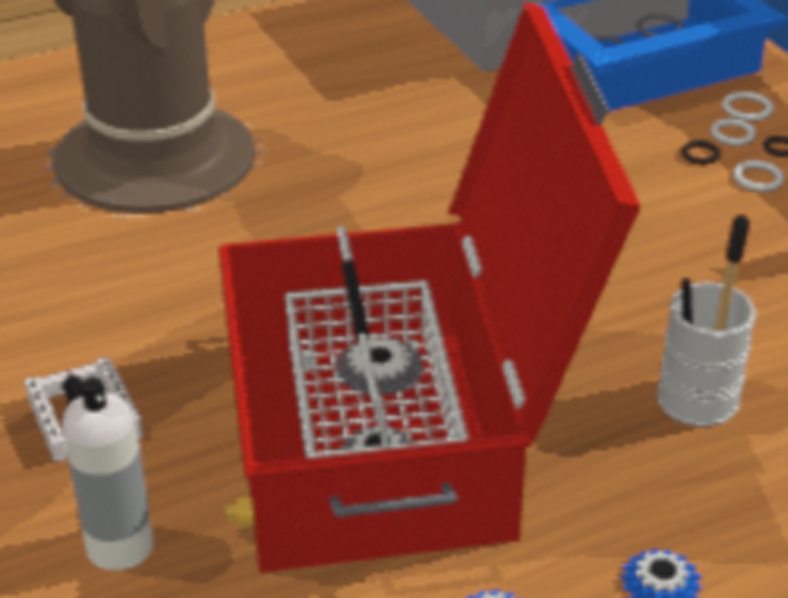

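View pics/side0c.png

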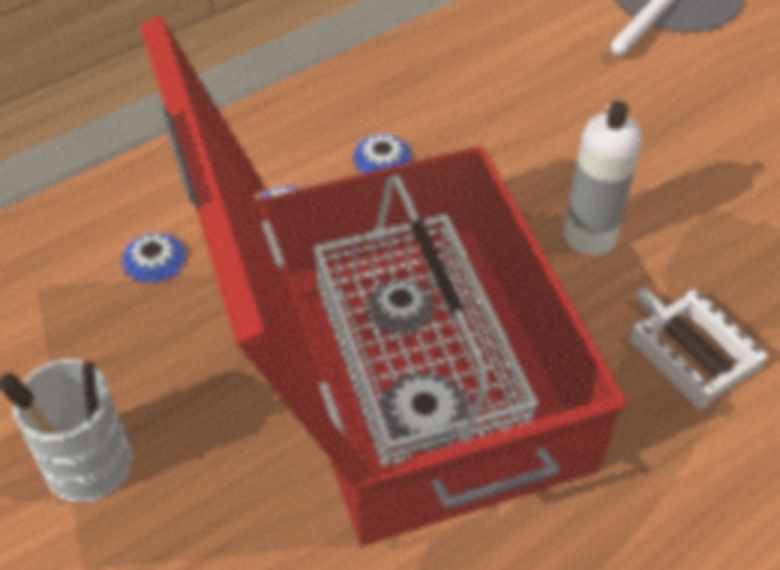

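```bash
cat > h.py <<'E'
import numpy as np, json, os
from cell import camera_params
P={n:camera_params(n) for n in("scene","side")}
def proj(n,X):
    p=P[n];c=p["world_to_cam"]@np.append(X,1);u=p["intrinsics"]@c[:3];return u[:2]/u[2]
def px(n,c):
    c=np.array(c,float)
    return c/3.15+[115,75] if n=="scene" else c/3+[140,100]
def tri(d):
    A=[]
    for n,uv in d.items():
        M=P[n]["intrinsics"]@P[n]["world_to_cam"][:3]
        A+= [uv[0]*M[2]-M[0],uv[1]*M[2]-M[1]]
    A=np.array(A);return np.linalg.lstsq(A[:,:3],-A[:,3],rcond=None)[0]
def onplane(n,uv,z):
    p=P[n];R=p["world_to_cam"][:3,:3];o=-R.T@p["world_to_cam"][:3,3]
    d=R.T@np.linalg.solve(p["intrinsics"],[*uv,1]);return o+d*(z-o[2])/d[2]
E
python3 - <<'E'
from h import *
from scipy.optimize import least_squares
np.set_printoptions(precision=4,suppress=True)
obs=[("scene",(222,247),(-.15,-.11)),("scene",(250,470),(.15,-.11)),("scene",(528,440),(.15,.11)),
("side",(484,148),(.15,-.11)),("side",(622,402),(-.15,-.11)),("side",(360,487),(-.15,.11))]
for n,c,_ in obs: print(n,onplane(n,px(n,c),.12))
def W(p,x,y,z):
    c,s=np.cos(p[2]),np.sin(p[2]);return np.array([p[0]+c*x-s*y,p[1]+s*x+c*y,z])
r=least_squares(lambda p:np.concatenate([proj(n,W(p,*q,.12))-px(n,c) for n,c,q in obs]),[.6,0,0])
p=r.x;print("tank",p[:2],np.degrees(p[2]),r.fun)
# lid: corners outer/free edge
lo=[("scene",(528,5),-.154),("scene",(637,208),.154),("side",(160,17),.154),("side",(250,340),-.154)]
def L(a,x,d,t=.006): # t outward offset
    y=.11-np.cos(a)*d+np.sin(a)*t; z=.12+np.sin(a)*d+np.cos(a)*t
    return W(p,x,y,z)
for t in(0,.006):
  f=lambda a:np.concatenate([proj(n,L(a[0],x,.226,t))-px(n,c) for n,c,x in lo])
  r=least_squares(f,[1.7]);print("lid",r.x,r.fun)
print("bailbar end scene/side")
print("bar end near/far?",)
# sleeve ends
n1=tri({"scene":px("scene",(348,262)),"side":px("side",(458,308))})
n2=tri({"scene":px("scene",(362,333)),"side":px("side",(418,224))})
print(n1,n2)
b=(n1+n2)/2
c,s=np.cos(p[2]),np.sin(p[2]);d=b[:2]-p[:2];print("bar in tank",c*d[0]+s*d[1],-s*d[0]+c*d[1],b[2])
# basket rim corners z=.084 side
for n,cs in(("side",[(316,245),(447,217),(535,408),(383,460)]),("scene",[(288,292),(428,284),(466,438),(308,455)])):
  for q in cs:
    X=onplane(n,px(n,q),.084);d=X[:2]-p[:2];print(n,X,c*d[0]+s*d[1],-s*d[0]+c*d[1])
print("can",onplane("scene",px("scene",(118,555)),0),onplane("side",px("side",(617,110)),.18))
print("tin",onplane("scene",px("scene",(708,300)),.11),onplane("side",px("side",(70,385)),.11))
print("pedal",onplane("side",px("side",(697,350)),.02))
print("W",W(p,0,.11,.12))
E
```

```text
scene [ 0.3606 -0.0456  0.12  ]
scene [ 0.645  -0.1334  0.12  ]
scene [0.7116 0.0754 0.12  ]
side [ 0.6341 -0.1354  0.12  ]
side [ 0.3512 -0.0437  0.12  ]
side [0.4118 0.1661 0.12  ]
tank [0.528  0.0163] -17.01770509803491 [-0.8403 -1.5297 -0.6466 -1.5368 -0.8339 -2.2079 -1.8541 -0.6602  0.0418
 -0.6288 -1.0368 -1.8182]
lid [1.8457] [ 0.1897 -1.0832 -3.3637 -2.3687 -3.7014  1.3931  0.4141 -0.0443]
lid [1.8191] [ 0.1951 -1.1106 -3.3558 -2.399  -3.712   1.3656  0.4038 -0.0692]
bailbar end scene/side
bar end near/far?
[0.4794 0.0257 0.1581] [ 0.5707 -0.0039  0.1557]
bar in tank -0.0012792031363372534 -0.006052881170278774 0.15691786460230744
side [0.6535 0.0466 0.084 ] 0.11111437086370651 0.0657100867619667
side [ 0.6096 -0.0734  0.084 ] 0.10419157093096221 -0.06189179816870298
side [ 0.4015 -0.0023  0.084 ] -0.11554262857682601 -0.054786254828069134
side [0.436  0.1273 0.084 ] -0.12055396281244986 0.0792632882240224
scene [ 0.4057 -0.0013  0.084 ] -0.1118556960120327 -0.0526312841307442
scene [0.4522 0.1199 0.084 ] -0.10285541372571061 0.07683982991855381
scene [0.6537 0.0518 0.084 ] 0.10976961515222566 0.07077190513296297
scene [ 0.614  -0.0728  0.084 ] 0.10828944243516976 -0.05998833508666631
can [ 0.571  -0.2295  0.    ] [ 0.5568 -0.2218  0.18  ]
tin [0.6152 0.3174 0.11  ] [0.6279 0.3014 0.11  ]
pedal [ 0.3863 -0.197   0.02  ]
W [0.5602 0.1215 0.12  ]
```

```bash
python3 -m jog '[{"jaw":0,"tz":-0.05,"yaw":0.149},{"jaw":0,"tz":-0.1,"yaw":0.298},{"jaw":0,"tz":-0.12,"yaw":0.447},{"jaw":0,"tz":-0.12,"yaw":0.596},{"jaw":0,"tz":-0.12,"yaw":0.745},{"jaw":0,"tz":-0.12,"yaw":0.745}]' 40
cat >> h.py <<'E'
T=np.array([.528,.0163]);TY=np.radians(-17.02)
def t2w(x,y):
    c,s=np.cos(TY),np.sin(TY);return T+[c*x-s*y,s*x+c*y]
def w2t(X):
    c,s=np.cos(TY),np.sin(TY);d=np.array(X[:2])-T;return np.array([c*d[0]+s*d[1],-s*d[0]+c*d[1]])
def delta(x,y,z):
    "tool-axis shift to bring TCP to tank x,y, world z (tool down)"
    from cell import get_obs
    from scipy.spatial.transform import Rotation as Ro
    o=get_obs();R=Ro.from_euler("xyz",o["tool_rot"],degrees=True).as_matrix()
    d=np.array([*t2w(x,y),z])-o["tcp_pos"]
    print("t",o["t"],"tank",w2t(o["tcp_pos"]).round(4),"z",o["tcp_pos"][2].round(4),"rot",o["tool_rot"].round(1),"F",o["force"].round(1),"joints",o["joints"].round(0))
    print("delta",(R.T@d).round(4))
E
python3 -c "
from h import *
delta(0,.04,.35)"
```

```text
t 0.15 tank [-0.0762 -0.6289] z 0.2386 rot [-179.9    0.    25.7] F [0.4 0.6 0.6] joints [60. 24. -1. 91.  0. 65. -5.]
delta [ 0.5099 -0.4397 -0.1109]validation failed for argument at $[0]...
```

```bash
python3 -m jog '[{"jaw":0.0,"tx":0.0,"ty":0.0,"tz":-0.05,"yaw":0.149},{"jaw":0.0,"tx":0.0,"ty":0.0,"tz":-0.1,"yaw":0.298},{"jaw":0.0,"tx":0.0,"ty":0.0,"tz":-0.12,"yaw":0.447},{"jaw":0.0,"tx":0.0,"ty":0.0,"tz":-0.12,"yaw":0.596},{"jaw":0.0,"tx":0.0,"ty":0.0,"tz":-0.12,"yaw":0.745},{"jaw":0.0,"tx":0.0,"ty":0.0,"tz":-0.12,"yaw":0.745}]' 40
python3 -c "
from h import *
delta(0,.04,.35)"
```

```text
t: 0.75
tcp_pos: [0.2712, -0.5629, 0.3591]
tool_rot: [-180.0, 0.0, -17.1]
force: [-0.5, -0.0, 0.5]
grip_width: 0.0002
t 0.75 tank [-0.076 -0.629] z 0.3591 rot [-180.     0.   -17.1] F [-0.5 -0.   0.5] joints [ 54.  19.   8.  82.  -3.  79. -45.]
delta [ 0.0752 -0.6691  0.0092]
```

```bash
python3 -m jog '[{"jaw":0.0,"tx":0.005,"ty":-0.05,"tz":0.0,"yaw":0.0},{"jaw":0.0,"tx":0.01,"ty":-0.09,"tz":0.0,"yaw":0.0},{"jaw":0.0,"tx":0.02,"ty":-0.14,"tz":0.0,"yaw":0.0},{"jaw":0.0,"tx":0.03,"ty":-0.18,"tz":0.0,"yaw":0.0},{"jaw":0.0,"tx":0.04,"ty":-0.22,"tz":0.0,"yaw":0.0},{"jaw":0.0,"tx":0.045,"ty":-0.26,"tz":0.0,"yaw":0.0},{"jaw":0.0,"tx":0.05,"ty":-0.3,"tz":0.0,"yaw":0.0},{"jaw":0.0,"tx":0.055,"ty":-0.34,"tz":0.0,"yaw":0.0}]'
python3 -m jog '[{"jaw":0.0,"tx":0.005,"ty":-0.04,"tz":0.0,"yaw":0.0},{"jaw":0.0,"tx":0.01,"ty":-0.08,"tz":0.0,"yaw":0.0},{"jaw":0.0,"tx":0.015,"ty":-0.12,"tz":0.0,"yaw":0.0},{"jaw":0.0,"tx":0.02,"ty":-0.16,"tz":0.0,"yaw":0.0},{"jaw":0.0,"tx":0.02,"ty":-0.2,"tz":0.0,"yaw":0.0},{"jaw":0.0,"tx":0.02,"ty":-0.24,"tz":0.0,"yaw":0.0},{"jaw":0.0,"tx":0.02,"ty":-0.27,"tz":0.0,"yaw":0.0}]'
python3 - <<'E'
from h import *
delta(0,.04,.25)
from cell import snapshot
import cv2
for n in("scene","side","wrist"): cv2.imwrite(f"pics/{n}1.png",snapshot(n))
a=cv2.imread("pics/scene1.png")[20:265,95:375]; b=cv2.imread("pics/side1.png")[20:290,130:410]
h=380
cv2.imwrite("pics/m1.png",np.hstack([cv2.resize(a,(400,350)),cv2.resize(b,(400,350))]))
E
```

```text
t: 1.55
tcp_pos: [0.4233, -0.2523, 0.3592]
tool_rot: [180.0, 0.0, -16.7]
force: [0.7, -1.2, -0.9]
grip_width: -0.0002
t: 2.25
tcp_pos: [0.5211, 0.0012, 0.3591]
tool_rot: [-180.0, 0.0, -16.6]
force: [0.6, 0.3, 0.3]
grip_width: 0.0001
t 2.25 tank [-0.0021 -0.0164] z 0.3591 rot [-180.     0.   -16.6] F [0.6 0.3 0.3] joints [  10.   10.  -18.   94.    3.   76. -115.]
delta [ 0.0026 -0.0563  0.1091]
```

View pics/m1.png

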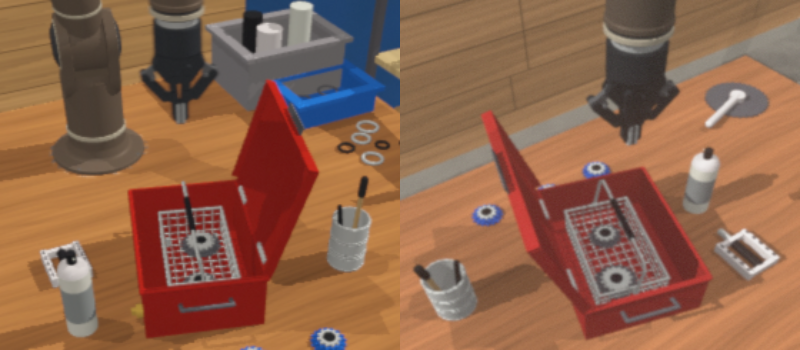

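View pics/wrist1.png

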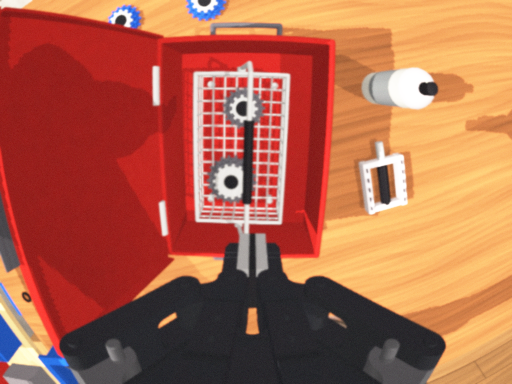

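```bash
python3 -m jog '[{"jaw":0.0,"tx":0.003,"ty":-0.04,"tz":0.01,"yaw":0.0},{"jaw":0.0,"tx":0.003,"ty":-0.056,"tz":0.04,"yaw":0.0},{"jaw":0.0,"tx":0.003,"ty":-0.056,"tz":0.08,"yaw":0.0},{"jaw":0.0,"tx":0.003,"ty":-0.056,"tz":0.12,"yaw":0.0},{"jaw":0.0,"tx":0.003,"ty":-0.056,"tz":0.16,"yaw":0.0},{"jaw":0.0,"tx":0.003,"ty":-0.056,"tz":0.2,"yaw":0.0},{"jaw":0.0,"tx":0.003,"ty":-0.056,"tz":0.225,"yaw":0.0},{"jaw":0.0,"tx":0.003,"ty":-0.056,"tz":0.225,"yaw":0.0}]'
python3 - <<'E'
from h import *
delta(0,-.02,.123)
from cell import snapshot
import cv2
for n in("scene","side"): cv2.imwrite(f"pics/{n}2.png",snapshot(n))
a=cv2.imread("pics/scene2.png")[75:265,155:355]; b=cv2.imread("pics/side2.png")[80:290,190:390]
cv2.imwrite("pics/m2.png",np.hstack([cv2.resize(a,(400,380)),cv2.resize(b,(400,380))]))
E
```

```text
t: 3.2
tcp_pos: [0.5376, 0.0491, 0.1308]
tool_rot: [179.8, 0.4, -16.9]
force: [-0.4, 0.0, 0.6]
grip_width: 0.0002
t 3.2 tank [-0.0004  0.0342] z 0.1308 rot [179.8   0.4 -16.9] F [-0.4  0.   0.6] joints [   4.   24.  -19.  109.   10.   50. -126.]
delta [0.0004 0.0541 0.008 ]
```

View pics/m2.png

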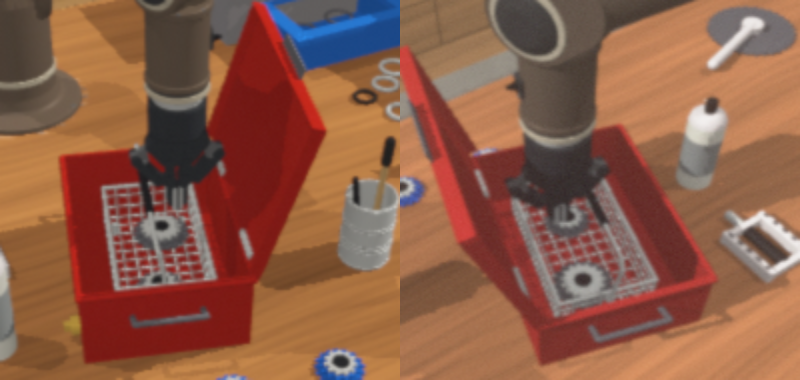

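The fingers are on the hinge side of the bar and inside the handle, so I'll push toward -y while descending.

```bash
python3 -m jog '[{"jaw":0.0,"tx":0.0,"ty":0.01,"tz":0.0,"yaw":0.0},{"jaw":0.0,"tx":0.0,"ty":0.02,"tz":0.003,"yaw":0.0},{"jaw":0.0,"tx":0.0,"ty":0.03,"tz":0.006,"yaw":0.0},{"jaw":0.0,"tx":0.0,"ty":0.037,"tz":0.01,"yaw":0.0},{"jaw":0.0,"tx":0.0,"ty":0.044,"tz":0.014,"yaw":0.0},{"jaw":0.0,"tx":0.0,"ty":0.05,"tz":0.018,"yaw":0.0},{"jaw":0.0,"tx":0.0,"ty":0.056,"tz":0.022,"yaw":0.0},{"jaw":0.0,"tx":0.0,"ty":0.062,"tz":0.026,"yaw":0.0}]'
python3 - <<'E'
from h import *
delta(0,-.05,.093)
from cell import snapshot
import cv2
for n in("scene","side"): cv2.imwrite(f"pics/{n}3.png",snapshot(n))
a=cv2.imread("pics/scene3.png")[75:265,155:355]; b=cv2.imread("pics/side3.png")[80:290,190:390]
cv2.imwrite("pics/m3.png",np.hstack([cv2.resize(a,(400,380)),cv2.resize(b,(400,380))]))
E
```

```text
t: 4.1
tcp_pos: [0.5218, -0.0085, 0.1078]
tool_rot: [-180.0, 0.0, -17.0]
force: [1.0, 1.2, 0.1]
grip_width: -0.0001
t 4.1 tank [ 0.0013 -0.0255] z 0.1078 rot [-180.    0.  -17.] F [1.  1.2 0.1] joints [  10.   24.  -18.  112.   10.   45. -121.]
delta [-0.0013  0.0245  0.0148]
```

View pics/m3.png

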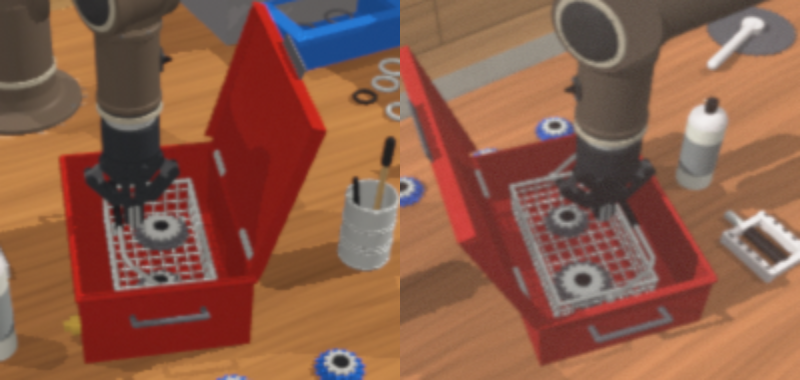

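```bash
python3 -m jog '[{"jaw":0.0,"tx":0.0,"ty":0.006,"tz":0.003,"yaw":0.0},{"jaw":0.0,"tx":0.0,"ty":0.012,"tz":0.006,"yaw":0.0},{"jaw":0.0,"tx":0.0,"ty":0.016,"tz":0.01,"yaw":0.0},{"jaw":0.0,"tx":0.0,"ty":0.02,"tz":0.013,"yaw":0.0},{"jaw":0.0,"tx":0.0,"ty":0.024,"tz":0.016,"yaw":0.0},{"jaw":0.0,"tx":0.0,"ty":0.024,"tz":0.016,"yaw":0.0}]'
python3 - <<'E'
from h import *
delta(0,-.05,.093)
from cell import snapshot
import cv2
for n in("scene","side"): cv2.imwrite(f"pics/{n}4.png",snapshot(n))
a=cv2.imread("pics/scene4.png")[75:265,155:355]; b=cv2.imread("pics/side4.png")[80:290,190:390]
cv2.imwrite("pics/m4.png",np.hstack([cv2.resize(a,(400,380)),cv2.resize(b,(400,380))]))
E
```

```text
t: 4.8
tcp_pos: [0.5147, -0.0315, 0.0918]
tool_rot: [180.0, 0.0, -17.0]
force: [0.2, 4.3, -2.3]
grip_width: -0.0001
t 4.8 tank [ 0.0013 -0.0496] z 0.0918 rot [180.   0. -17.] F [ 0.2  4.3 -2.3] joints [  12.   25.  -17.  114.   11.   43. -119.]
delta [-0.0013  0.0004 -0.0012]
```

View pics/m4.png

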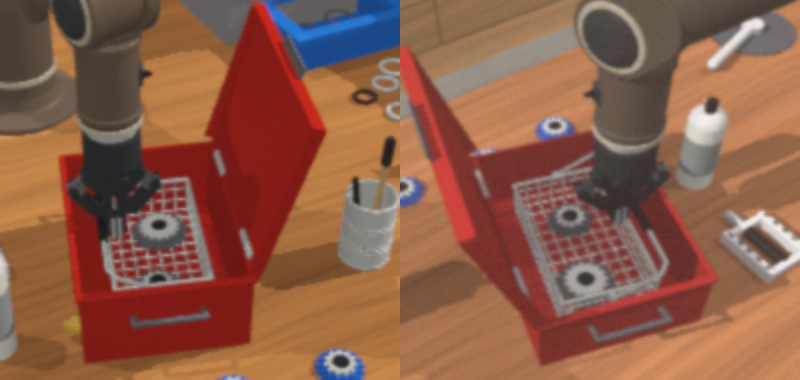

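```bash
python3 -m jog '[{"jaw":0.0,"tx":0.0,"ty":-0.006,"tz":0.0,"yaw":0.0},{"jaw":0.0,"tx":0.0,"ty":-0.012,"tz":-0.01,"yaw":0.0},{"jaw":0.0,"tx":0.0,"ty":-0.012,"tz":-0.03,"yaw":0.0},{"jaw":0.0,"tx":0.0,"ty":-0.012,"tz":-0.05,"yaw":0.0},{"jaw":0.0,"tx":0.0,"ty":-0.012,"tz":-0.06,"yaw":0.0},{"jaw":0.0,"tx":0.0,"ty":0.0,"tz":-0.06,"yaw":0.0},{"jaw":0.0,"tx":0.0,"ty":0.014,"tz":-0.06,"yaw":0.0},{"jaw":0.0,"tx":0.0,"ty":0.014,"tz":-0.06,"yaw":0.0}]'
python3 - <<'E'
from h import *
delta(0,-.064,.097)
from cell import snapshot
import cv2
for n in("scene","side"): cv2.imwrite(f"pics/{n}5.png",snapshot(n))
a=cv2.imread("pics/scene5.png")[95:245,175:315]; b=cv2.imread("pics/side5.png")[120:280,220:370]
cv2.imwrite("pics/m5.png",np.hstack([cv2.resize(a,(400,428),interpolation=2),cv2.resize(b,(400,428),interpolation=2)]))
E
```

```text
t: 5.7
tcp_pos: [0.5095, -0.0477, 0.1513]
tool_rot: [179.9, 0.1, -17.2]
force: [0.0, 0.6, -0.0]
grip_width: 0.0001
t 5.7 tank [ 0.001  -0.0666] z 0.1513 rot [ 1.799e+02  1.000e-01 -1.720e+01] F [ 0.   0.6 -0. ] joints [  15.   20.  -18.  112.    8.   50. -115.]
delta [-0.0009 -0.0027  0.0543]
```

View pics/m5.png

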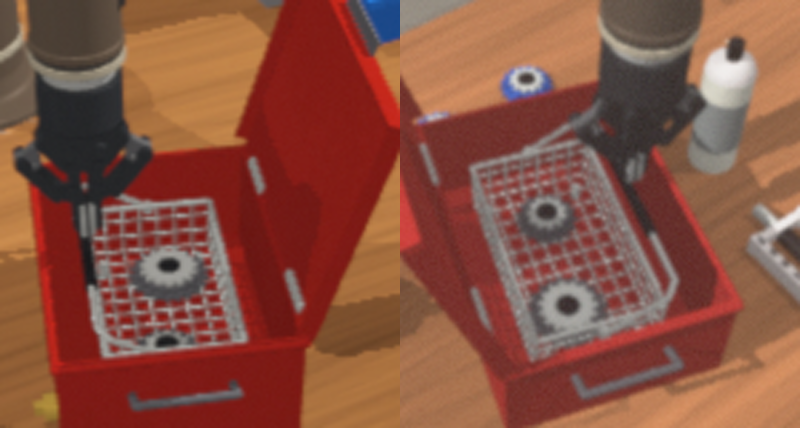

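The handle is mostly folded and the fingers are above the sleeve, so I'll press down gently.

```bash
python3 -m jog '[{"jaw":0.0,"tx":0.0,"ty":-0.002,"tz":0.015,"yaw":0.0},{"jaw":0.0,"tx":0.0,"ty":-0.002,"tz":0.03,"yaw":0.0},{"jaw":0.0,"tx":0.0,"ty":-0.002,"tz":0.037,"yaw":0.0},{"jaw":0.0,"tx":0.0,"ty":-0.002,"tz":0.043,"yaw":0.0},{"jaw":0.0,"tx":0.0,"ty":-0.002,"tz":0.047,"yaw":0.0},{"jaw":0.0,"tx":0.0,"ty":-0.002,"tz":0.051,"yaw":0.0},{"jaw":0.0,"tx":0.0,"ty":-0.002,"tz":0.054,"yaw":0.0},{"jaw":0.0,"tx":0.0,"ty":-0.002,"tz":0.054,"yaw":0.0}]'
python3 - <<'E'
from h import *
delta(0,-.064,.097)
E
```

```text
t: 6.6
tcp_pos: [0.5115, -0.0426, 0.0981]
tool_rot: [180.0, 0.0, -17.0]
force: [-0.4, 0.6, -0.8]
grip_width: -0.0002
t 6.6 tank [ 0.0015 -0.0611] z 0.0981 rot [180.   0. -17.] F [-0.4  0.6 -0.8] joints [  13.   24.  -17.  114.   10.   43. -117.]
delta [-0.0015  0.0029  0.0011]
```

```bash
python3 -m jog '[{"jaw":0.0,"tx":0.0,"ty":0.004,"tz":0.002,"yaw":0.0},{"jaw":0.0,"tx":0.0,"ty":0.004,"tz":0.004,"yaw":0.0},{"jaw":0.0,"tx":0.0,"ty":0.004,"tz":0.005,"yaw":0.0},{"jaw":0.0,"tx":0.0,"ty":0.004,"tz":0.005,"yaw":0.0}]'
python3 - <<'E'
from h import *
delta(0,-.064,.097)
from cell import snapshot
import cv2
for n in("scene","side"): cv2.imwrite(f"pics/{n}6.png",snapshot(n))
a=cv2.imread("pics/scene6.png")[95:245,175:315]; b=cv2.imread("pics/side6.png")[120:280,220:370]
cv2.imwrite("pics/m6.png",np.hstack([cv2.resize(a,(400,428),interpolation=2),cv2.resize(b,(400,428),interpolation=2)]))
E
```

```text
t: 7.0
tcp_pos: [0.5103, -0.0466, 0.0932]
tool_rot: [180.0, 0.0, -17.0]
force: [0.1, 0.2, -0.7]
grip_width: 0.0001
t 7.0 tank [ 0.0015 -0.0654] z 0.0932 rot [180.   0. -17.] F [ 0.1  0.2 -0.7] joints [  14.   24.  -17.  114.   10.   43. -117.]
delta [-0.0015 -0.0014 -0.0038]
```

View pics/m6.png

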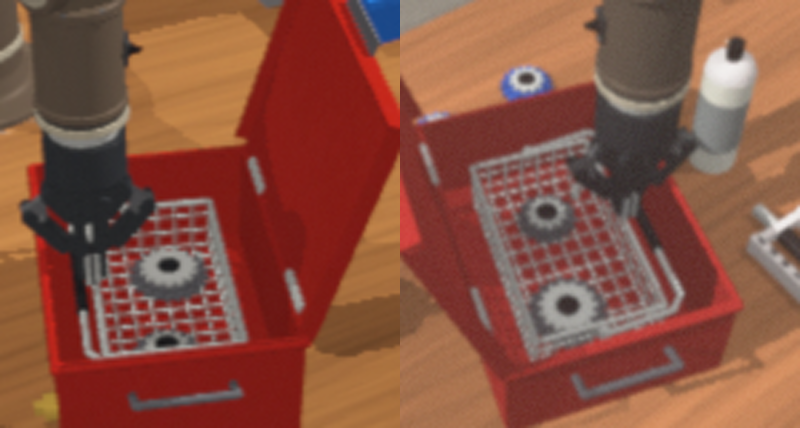

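```bash
python3 -m jog '[{"jaw":0.0,"tx":0.0,"ty":0.0,"tz":-0.03,"yaw":0.0},{"jaw":0.0,"tx":0.0,"ty":0.0,"tz":-0.07,"yaw":0.0},{"jaw":0.0,"tx":0.0,"ty":0.0,"tz":-0.11,"yaw":0.0},{"jaw":0.0,"tx":0.0,"ty":0.0,"tz":-0.15,"yaw":0.0},{"jaw":0.0,"tx":0.0,"ty":0.0,"tz":-0.2,"yaw":0.0},{"jaw":0.0,"tx":0.0,"ty":0.0,"tz":-0.25,"yaw":0.0},{"jaw":0.0,"tx":0.0,"ty":0.0,"tz":-0.29,"yaw":0.0}]'
python3 - <<'E'
from h import *
delta(0,.24,.38)
from cell import snapshot
import cv2
for n in("scene","side"): cv2.imwrite(f"pics/{n}7.png",snapshot(n))
a=cv2.imread("pics/scene7.png")[110:230,175:295]; b=cv2.imread("pics/side7.png")[140:270,235:365]
cv2.imwrite("pics/m7.png",np.hstack([cv2.resize(a,(400,400),interpolation=2),cv2.resize(b,(400,400),interpolation=2)]))
E
```

```text
t: 7.8
tcp_pos: [0.5103, -0.0463, 0.3866]
tool_rot: [-180.0, -0.1, -17.0]
force: [0.7, 0.6, -0.3]
grip_width: -0.0004
t 7.8 tank [ 0.0014 -0.065 ] z 0.3866 rot [-1.8e+02 -1.0e-01 -1.7e+01] F [ 0.7  0.6 -0.3] joints [  16.    8.  -19.   93.    3.   79. -110.]
delta [-0.0011 -0.305   0.0067]
```

View pics/m7.png

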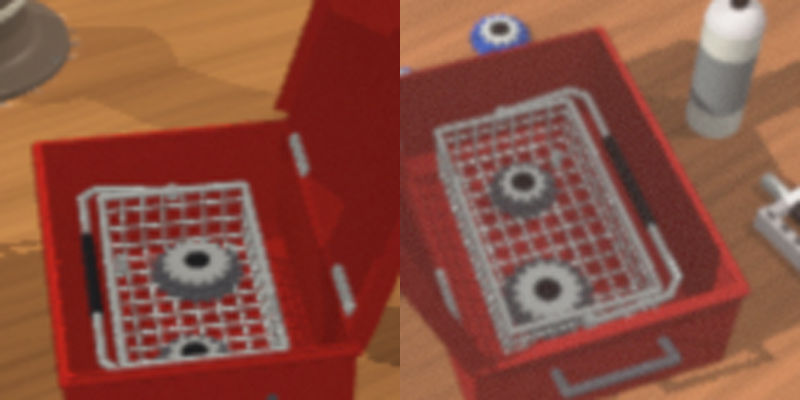

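```bash
python3 - <<'E'
from h import *
S=lambda u,v:np.array([175+u*.3,110+v*.3]); D=lambda u,v:np.array([235+(u-400)*.325,140+v*.325])
a=tri({"scene":S(88,235),"side":D(651,222)});b=tri({"scene":S(97,310),"side":D(610,138)})
print(a,b,w2t(a),w2t(b))
for n,q in [("scene",S(98,195)),("scene",S(245,185)),("scene",S(285,347)),("scene",S(120,363)),("side",D(437,130)),("side",D(568,100))]:
    print(w2t(onplane(n,q,.084)))
E
```

```text
[ 0.45779343 -0.04046871  0.08839865] [ 0.54876308 -0.07089578  0.08836847] [-0.05051519 -0.07483224] [ 0.0453764  -0.07729937]
[-0.10895401 -0.05884187]
[-0.10231284  0.06968122]
[0.10895414 0.06447619]
[ 0.1055605  -0.06424768]
[0.10760126 0.06185455]
[ 0.10309724 -0.06328621]
```

The handle bar is about 86 mm above the bench at tank y -76 mm, so it is folded to about 1.4 rad or more. Next I'll move behind the lid.

```bash
python3 -m jog '[{"jaw":0.0,"tx":0.0,"ty":-0.04,"tz":-0.02,"yaw":0.0},{"jaw":0.0,"tx":0.0,"ty":-0.08,"tz":-0.03,"yaw":0.0},{"jaw":0.0,"tx":0.0,"ty":-0.12,"tz":-0.03,"yaw":0.0},{"jaw":0.0,"tx":0.0,"ty":-0.16,"tz":-0.03,"yaw":0.0},{"jaw":0.0,"tx":0.0,"ty":-0.2,"tz":-0.03,"yaw":0.0},{"jaw":0.0,"tx":0.0,"ty":-0.24,"tz":-0.03,"yaw":0.0},{"jaw":0.0,"tx":0.0,"ty":-0.28,"tz":-0.03,"yaw":0.0},{"jaw":0.0,"tx":0.0,"ty":-0.305,"tz":-0.03,"yaw":0.0}]'
python3 - <<'E'
from h import *
delta(0,.24,.318)
from cell import snapshot
import cv2
for n in("scene","side"): cv2.imwrite(f"pics/{n}8.png",snapshot(n))
a=cv2.imread("pics/scene8.png")[20:265,95:375]; b=cv2.imread("pics/side8.png")[20:290,130:410]
cv2.imwrite("pics/m8.png",np.hstack([cv2.resize(a,(400,350)),cv2.resize(b,(400,350))]))
E
```

```text
t: 8.7
tcp_pos: [0.5991, 0.2486, 0.4118]
tool_rot: [180.0, 0.1, -16.8]
force: [-0.6, 0.0, 0.4]
grip_width: 0.0001
t 8.7 tank [-1.000e-04  2.429e-01] z 0.4118 rot [ 1.80e+02  1.00e-01 -1.68e+01] F [-0.6  0.   0.4] joints [ -10.   24.  -27.   70.   10.   88. -141.]
delta [0.0002 0.0029 0.0938]
```

View pics/m8.png

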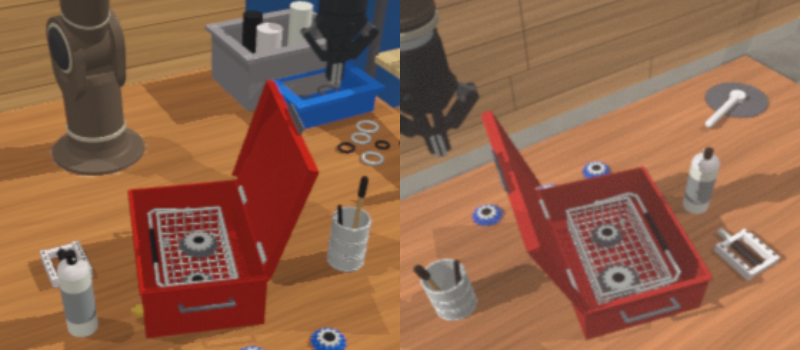

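```bash
python3 -m jog '[{"jaw":0.0,"tx":0.03,"ty":0.0,"tz":0.0,"yaw":0.0},{"jaw":0.0,"tx":0.06,"ty":0.0,"tz":0.02,"yaw":0.0},{"jaw":0.0,"tx":0.07,"ty":0.0,"tz":0.05,"yaw":0.0},{"jaw":0.0,"tx":0.07,"ty":0.0,"tz":0.08,"yaw":0.0},{"jaw":0.0,"tx":0.07,"ty":0.0,"tz":0.094,"yaw":0.0},{"jaw":0.0,"tx":0.07,"ty":0.02,"tz":0.094,"yaw":0.0},{"jaw":0.0,"tx":0.07,"ty":0.03,"tz":0.094,"yaw":0.0},{"jaw":0.0,"tx":0.07,"ty":0.035,"tz":0.094,"yaw":0.0}]'
python3 - <<'E'
from h import *
delta(0.07,.117,.318)
from cell import snapshot
import cv2
for n in("scene","side"): cv2.imwrite(f"pics/{n}9.png",snapshot(n))
a=cv2.imread("pics/scene9.png")[20:265,95:375]; b=cv2.imread("pics/side9.png")[20:290,130:410]
cv2.imwrite("pics/m9.png",np.hstack([cv2.resize(a,(400,350)),cv2.resize(b,(400,350))]))
E
```

```text
t: 9.6
tcp_pos: [0.6564, 0.1898, 0.3205]
tool_rot: [-180.0, -0.1, -17.1]
force: [0.1, -0.1, -0.6]
grip_width: -0.0002
t 9.6 tank [0.072  0.2035] z 0.3205 rot [-1.80e+02 -1.00e-01 -1.71e+01] F [ 0.1 -0.1 -0.6] joints [  -4.   29.  -25.   75.   12.   79. -136.]
delta [-0.0019  0.0865  0.0025]
```

View pics/m9.png

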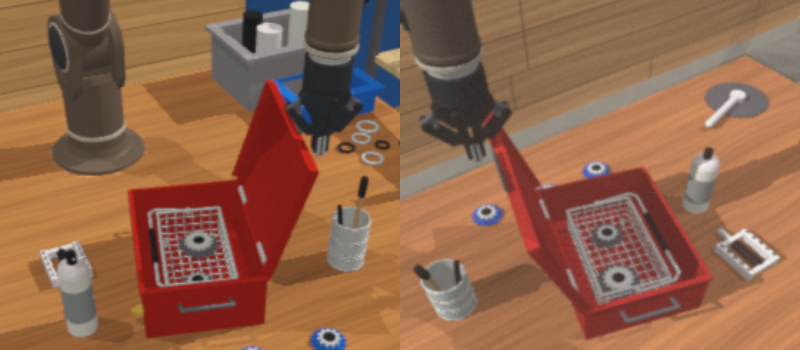

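```bash
python3 -m jog '[{"jaw":0.0,"tx":0.0,"ty":0.0,"tz":-0.012,"yaw":0.0},{"jaw":0.0,"tx":0.0,"ty":0.01,"tz":-0.012,"yaw":0.0},{"jaw":0.0,"tx":0.0,"ty":0.02,"tz":-0.012,"yaw":0.0},{"jaw":0.0,"tx":0.0,"ty":0.03,"tz":-0.012,"yaw":0.0},{"jaw":0.0,"tx":0.0,"ty":0.04,"tz":-0.012,"yaw":0.0},{"jaw":0.0,"tx":0.0,"ty":0.05,"tz":-0.012,"yaw":0.0},{"jaw":0.0,"tx":0.0,"ty":0.055,"tz":-0.01,"yaw":0.0}]'
python3 - <<'E'
from h import *
delta(0.07,.117,.326)
from cell import snapshot
import cv2
for n in("scene","side"): cv2.imwrite(f"pics/{n}10.png",snapshot(n))
a=cv2.imread("pics/scene10.png")[20:265,95:375]; b=cv2.imread("pics/side10.png")[20:290,130:410]
cv2.imwrite("pics/m10.png",np.hstack([cv2.resize(a,(400,350)),cv2.resize(b,(400,350))]))
E
```

```text
t: 10.4
tcp_pos: [0.6405, 0.1394, 0.331]
tool_rot: [-179.8, -0.2, -16.9]
force: [1.5, 4.3, 3.7]
grip_width: 0.0002
t 10.4 tank [0.0715 0.1506] z 0.331 rot [-179.8   -0.2  -16.9] F [1.5 4.3 3.7] joints [   0.   25.  -25.   78.   11.   78. -132.]
delta [-0.0016  0.0336  0.0049]
```

View pics/m10.png

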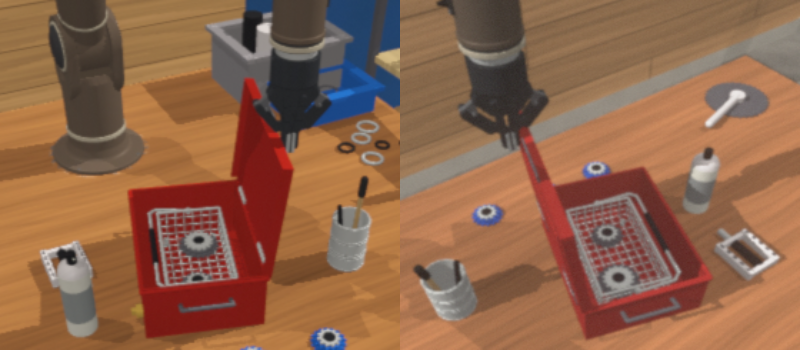

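```bash
python3 -m jog '[{"jaw":0.0,"tx":0.0,"ty":0.012,"tz":0.001,"yaw":0.0},{"jaw":0.0,"tx":0.0,"ty":0.024,"tz":0.002,"yaw":0.0},{"jaw":0.0,"tx":0.0,"ty":0.036,"tz":0.004,"yaw":0.0},{"jaw":0.0,"tx":0.0,"ty":0.048,"tz":0.006,"yaw":0.0},{"jaw":0.0,"tx":0.0,"ty":0.06,"tz":0.008,"yaw":0.0},{"jaw":0.0,"tx":0.0,"ty":0.072,"tz":0.01,"yaw":0.0},{"jaw":0.0,"tx":0.0,"ty":0.083,"tz":0.013,"yaw":0.0},{"jaw":0.0,"tx":0.0,"ty":0.093,"tz":0.015,"yaw":0.0}]'
python3 - <<'E'
from h import *
delta(0.07,-.0108,.2757)
from cell import snapshot
import cv2
for n in("scene","side"): cv2.imwrite(f"pics/{n}11.png",snapshot(n))
a=cv2.imread("pics/scene11.png")[20:265,95:375]; b=cv2.imread("pics/side11.png")[20:290,130:410]
cv2.imwrite("pics/m11.png",np.hstack([cv2.resize(a,(400,350)),cv2.resize(b,(400,350))]))
E
```

```text
t: 11.3
tcp_pos: [0.6123, 0.0486, 0.3134]
tool_rot: [180.0, 0.1, -17.0]
force: [1.3, 3.7, -0.9]
grip_width: 0.0002
t 11.3 tank [0.0712 0.0556] z 0.3134 rot [ 1.8e+02  1.0e-01 -1.7e+01] F [ 1.3  3.7 -0.9] joints [   9.   22.  -24.   86.    9.   75. -124.]
delta [-0.0012  0.0664  0.0378]
```

View pics/m11.png

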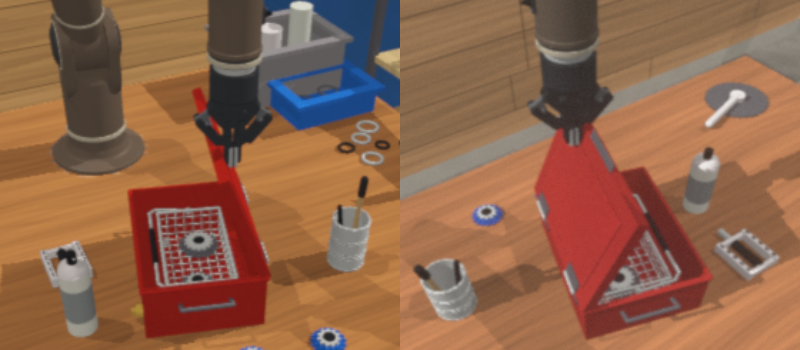

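```bash
python3 -m jog '[{"jaw":0.0,"tx":0.0,"ty":0.009,"tz":0.003,"yaw":0.0},{"jaw":0.0,"tx":0.0,"ty":0.018,"tz":0.006,"yaw":0.0},{"jaw":0.0,"tx":0.0,"ty":0.026,"tz":0.01,"yaw":0.0},{"jaw":0.0,"tx":0.0,"ty":0.034,"tz":0.014,"yaw":0.0},{"jaw":0.0,"tx":0.0,"ty":0.043,"tz":0.02,"yaw":0.0},{"jaw":0.0,"tx":0.0,"ty":0.051,"tz":0.026,"yaw":0.0},{"jaw":0.0,"tx":0.0,"ty":0.059,"tz":0.032,"yaw":0.0},{"jaw":0.0,"tx":0.0,"ty":0.066,"tz":0.038,"yaw":0.0}]'
python3 -c "
from h import *
delta(0.07,-.0573,.2114)"
```

```text
t: 12.2
tcp_pos: [0.5936, -0.0147, 0.276]
tool_rot: [180.0, -0.0, -17.0]
force: [-0.3, 0.9, 2.9]
grip_width: -0.0
t 12.2 tank [ 0.0718 -0.0104] z 0.276 rot [180.  -0. -17.] F [-0.3  0.9  2.9] joints [  14.   21.  -23.   92.    9.   69. -118.]
delta [-0.0018  0.0468  0.0646]
```

```bash
python3 -m jog '[{"jaw":0.0,"tx":0.0,"ty":0.007,"tz":0.007,"yaw":0.0},{"jaw":0.0,"tx":0.0,"ty":0.014,"tz":0.014,"yaw":0.0},{"jaw":0.0,"tx":0.0,"ty":0.02,"tz":0.022,"yaw":0.0},{"jaw":0.0,"tx":0.0,"ty":0.026,"tz":0.03,"yaw":0.0},{"jaw":0.0,"tx":0.0,"ty":0.032,"tz":0.038,"yaw":0.0},{"jaw":0.0,"tx":0.0,"ty":0.037,"tz":0.047,"yaw":0.0},{"jaw":0.0,"tx":0.0,"ty":0.042,"tz":0.056,"yaw":0.0},{"jaw":0.0,"tx":0.0,"ty":0.047,"tz":0.065,"yaw":0.0}]'
python3 - <<'E'
from h import *
delta(0.07,-.0703,.1735)
from cell import snapshot
import cv2
for n in("scene","side"): cv2.imwrite(f"pics/{n}12.png",snapshot(n))
a=cv2.imread("pics/scene12.png")[20:265,95:375]; b=cv2.imread("pics/side12.png")[20:290,130:410]
cv2.imwrite("pics/m12.png",np.hstack([cv2.resize(a,(400,350)),cv2.resize(b,(400,350))]))
E
```

```text
t: 13.0
tcp_pos: [0.5797, -0.0586, 0.2103]
tool_rot: [180.0, 0.0, -17.0]
force: [1.4, 1.4, 1.5]
grip_width: 0.0001
t 13.0 tank [ 0.0714 -0.0565] z 0.2103 rot [180.   0. -17.] F [1.4 1.4 1.5] joints [  18.   23.  -22.   98.   10.   61. -114.]
delta [-0.0014  0.0138  0.0368]
```

View pics/m12.png

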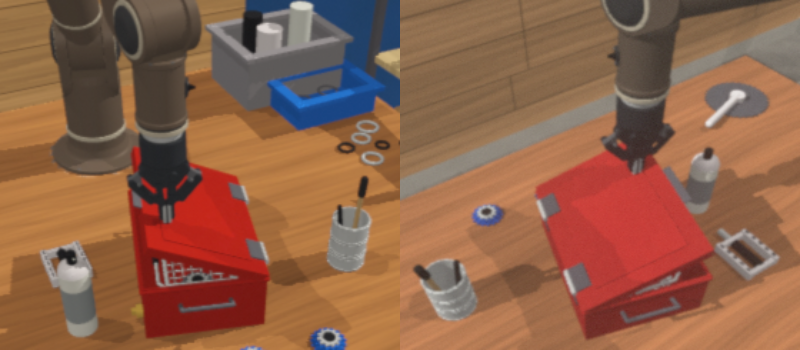

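```bash
python3 -m jog '[{"jaw":0.0,"tx":0.0,"ty":0.004,"tz":0.009,"yaw":0.0},{"jaw":0.0,"tx":0.0,"ty":0.008,"tz":0.018,"yaw":0.0},{"jaw":0.0,"tx":0.0,"ty":0.011,"tz":0.027,"yaw":0.0},{"jaw":0.0,"tx":0.0,"ty":0.014,"tz":0.036,"yaw":0.0},{"jaw":0.0,"tx":0.0,"ty":0.015,"tz":0.045,"yaw":0.0},{"jaw":0.0,"tx":0.0,"ty":0.017,"tz":0.053,"yaw":0.0},{"jaw":0.0,"tx":0.0,"ty":0.018,"tz":0.06,"yaw":0.0},{"jaw":0.0,"tx":0.0,"ty":0.018,"tz":0.065,"yaw":0.0}]'
python3 -m jog '[{"jaw":0.0,"tx":0.0,"ty":0.0,"tz":0.003,"yaw":0.0},{"jaw":0.0,"tx":0.0,"ty":0.0,"tz":0.006,"yaw":0.0},{"jaw":0.0,"tx":0.0,"ty":0.0,"tz":0.009,"yaw":0.0},{"jaw":0.0,"tx":0.0,"ty":0.0,"tz":0.01,"yaw":0.0}]'
python3 -c "
from h import *
delta(0.07,-.0755,.134)"
```

```text
t: 13.9
tcp_pos: [0.5745, -0.076, 0.1455]
tool_rot: [180.0, 0.0, -17.0]
force: [-0.7, -1.3, 0.8]
grip_width: -0.0001
t: 14.3
tcp_pos: [0.5747, -0.0756, 0.1361]
tool_rot: [180.0, 0.0, -17.0]
force: [-0.7, -0.4, 1.7]
grip_width: -0.0003
t 14.3 tank [ 0.0715 -0.0742] z 0.1361 rot [180.   0. -17.] F [-0.7 -0.4  1.7] joints [  19.   27.  -21.  103.   12.   52. -115.]
delta [-0.0015  0.0013  0.0021]
```

```bash
python3 -m jog '[{"jaw":0.0,"tx":0.0,"ty":0.0,"tz":0.001,"yaw":0.0},{"jaw":0.0,"tx":0.0,"ty":0.0,"tz":0.002,"yaw":0.0},{"jaw":0.0,"tx":0.0,"ty":0.0,"tz":0.003,"yaw":0.0},{"jaw":0.0,"tx":0.0,"ty":0.0,"tz":0.003,"yaw":0.0}]'
python3 -m jog '[{"jaw":0.0,"tx":0.0,"ty":0.0,"tz":0.001,"yaw":0.0},{"jaw":0.0,"tx":0.0,"ty":0.0,"tz":0.001,"yaw":0.0}]'
```

```text
t: 14.7
tcp_pos: [0.5748, -0.0755, 0.1341]
tool_rot: [180.0, -0.0, -17.0]
force: [-3.3, 0.0, 7.5]
grip_width: 0.0
t: 14.9
tcp_pos: [0.5748, -0.0755, 0.134]
tool_rot: [180.0, -0.0, -17.0]
force: [-5.9, -0.7, 16.2]
grip_width: 0.0005
```

Force rises to 16 N with no further movement and the tips at about 126 mm, so the lid is on the rim. I'll lift off and check.

```bash
python3 -m jog '[{"jaw":0.0,"tx":0.0,"ty":0.0,"tz":-0.01,"yaw":0.0},{"jaw":0.0,"tx":0.0,"ty":0.0,"tz":-0.05,"yaw":0.0},{"jaw":0.0,"tx":0.0,"ty":0.0,"tz":-0.1,"yaw":0.0},{"jaw":0.0,"tx":0.0,"ty":0.0,"tz":-0.15,"yaw":0.0},{"jaw":0.0,"tx":0.0,"ty":0.0,"tz":-0.2,"yaw":0.0},{"jaw":0.0,"tx":0.0,"ty":0.0,"tz":-0.24,"yaw":0.0},{"jaw":0.0,"tx":0.0,"ty":0.0,"tz":-0.24,"yaw":0.0}]'
python3 - <<'E'
from h import *
from cell import snapshot
import cv2
for n in("scene","side"): cv2.imwrite(f"pics/{n}13.png",snapshot(n))
a=cv2.imread("pics/scene13.png")[100:265,115:365]; b=cv2.imread("pics/side13.png")[100:290,140:400]
cv2.imwrite("pics/m13.png",np.vstack([cv2.resize(a,(450,297),interpolation=2),cv2.resize(b,(450,300),interpolation=2)]))
# predicted outer-face free-edge corners for lid=0
for n in("scene","side"):
  for ang in(0,.04): print(n,ang,[proj(n,[*t2w(x,.11-np.cos(ang)*.226),.127+np.sin(ang)*.226]).round(1) for x in(-.154,.154)])
E
```

```text
t: 15.6
tcp_pos: [0.5769, -0.0748, 0.379]
tool_rot: [-179.9, -0.6, -16.9]
force: [-0.1, 0.1, -0.4]
grip_width: 0.0002
scene 0 [array([182.3, 149.3]), array([191.2, 222. ])]
scene 0.04 [array([182.1, 146.7]), array([191. , 219.2])]
side 0 [array([351. , 232.5]), array([301.1, 145.5])]
side 0.04 [array([351.6, 230.4]), array([301.2, 143.3])]
```

View pics/m13.png

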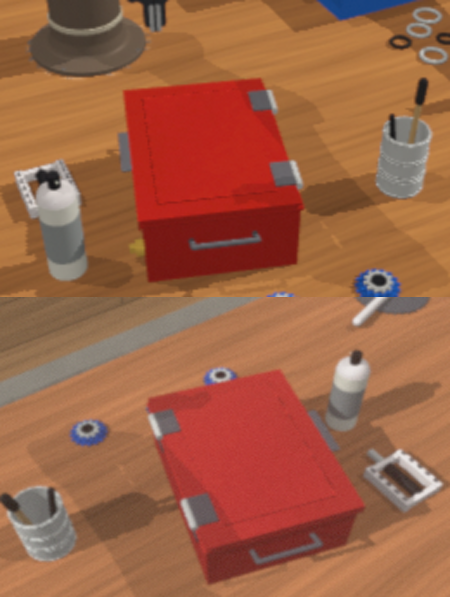

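```bash
python3 -c "
from cell import *
print(get_obs()['force']);print(hand_in())"
```

```text
[ 0.05070525  0.76801819 -1.0905037 ]
the job is handed in; nothing more can be done
None
```

The tank is shut and the job is handed in, at about 16 s of the 64 s allowed; `hand_in()` gives no verdict.

- **Handle:** I pushed the basket's handle over to the -y side with closed fingers while the lid was wide open (about 1.82 rad), then pressed it down from above. Before I moved to the lid, the cameras put the crossbar about 86 mm above the bench, roughly 1.4 rad or more from upright. The basket slid a few millimetres toward -y, and both sprocket stacks stayed in it.
- **Lid:** I pushed it over from behind at roughly 0.5 rad/s and pressed it onto the rim. At the end the force rose to 16 N while the fingertips stayed at about 126 mm.
- **Last checks:** In both pictures the lid lies flat on the rim. Its free-edge corners in the scene view agree with the predicted shut position to about 2 pixels, which is also the error of my tank fit. That error is nearly as large as the 0.04 rad tolerance, so the flat contact at 126 mm is the stronger evidence.
- **Surroundings:** The tin, spray can and pedal look to be where they started. The arm is well above the lid with about 1 N on the tool, which is sensor noise.
- **Not rechecked:** The handle and basket could not be seen once the lid was closed.

The first jog call was refused because its rows left out some keys; nothing moved.

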